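# Refit and snap shut the shed's battery box cover

### The arm

A 6-joint arm with a two-finger parallel gripper is mounted at the origin on the work surface. World frame = base frame: x ahead of the robot, y to its left, z up, the work surface at z = 0. Lengths are in m, angles in rad, forces in N, time in s.
With the tool pointing down it reaches from about 0.35 to 1 m from the base axis. Payload 7.1 kg.
Tool frame: the origin (TCP) lies at the very end of the fingers, on their centre line; the grasp point (between the pads) lies 19 mm behind it; z points along the fingers, y is the line along which they close (so a half turn about z gives the same grasp; the last joint's range is limited). The gripper opens to 85 mm and grips with 20 to 120 N. Pads are 22 mm wide; open, the fingers measure 114 mm over their backs; the gripper's body (76 mm by 85 mm) begins 54 mm behind the grasp point. The pads swing forward as they close: fully open they stand 13 mm farther back than shut.
Start: joints at [1.327, 0.423, 1.63, -0, 1.089, -0.019], TCP at [0.139, 0.609, 0.231] pointing down, gripper open.
Joint ranges: [-3, 3], [-0.9, 2.11], [0.09, 2.58], [-1.31, 4.45], [0.11, 2.69], [-2.54, 2.54]. Speed limits (rad/s): [2.39, 2.39, 3.01, 3.14, 3.14, 3.14].

### API

Orientations are given as a unit quaternion [w, x, y, z].
In Python, from station import robot, cams, workorder gives the robot as it stands.
- The arm moves only by the shell command python3 -m inch 'ROWS' [OPENING] [FORCE]. ROWS is JSON, a list of rows, each an object with "delta_pos": the shift along the world's x, y, z in mm, a list of three; "delta_rot": the turn, a rotation vector about the world's x, y, z in degrees, a list of three. A call has exactly 8 rows; each row is the pose to reach, as a shift and turn from the pose commanded when the call began; what a row does not reach only later rows make up. A row lasts 1/8 s, in which the tool goes at most 62.5 mm and 10.7 degrees, less where a joint would pass 70% of its speed; a pose out of reach is approached as far as the arm can. A call with a gripper value outside its range is refused whole. OPENING is the opening in per cent of the stroke, from 0 (shut) to 100 (fully open), set as the call begins (- or left out, the last holds). The fingers move at their own pace and stop on an object; FORCE is the grip in N (left out, the last holds). Time passes only in rows, so rows that repeat a pose let the fingers close, or fill a call up. It gives the time, the measured TCP pose, the force, the opening and the grip force at its end, in the units of the state.
- robot.read_state(): the state, without advancing time (a new reading comes with each control period).
- cams.get_image(name): name is "scene" or "side" or "wrist"; returns a dict with "frame" (480x640x3 uint8, red, green, blue), "intrinsics" (3x3 intrinsics, pixels), "dist" ([k1, k2, p1, p2, k3] as OpenCV has them; the pictures are not rectified), "R" (3x3) and "t" (3): a world point X has camera coordinates R X + t. Camera axes: x right, y down, z forward; pixel columns grow to the right and rows downward; lengths in m; the calibration is good to about 2 mm. A picture is of the moment at which its call begins. There is no depth.
- workorder.close_job(): hands the job in; it is judged then, once.
The state is a dict: "time_s": time; "joint_positions": joint angles; "joint_velocities": joint speeds; "joint_torque": joint torques, N m; "position": TCP position; "eef_rot": TCP orientation; "force": force on the tool from outside, world axes, zero at the start; "wrist_torque": the same for the moment, N m; "width": finger opening in m; "grip_force": force on a finger pad.
Only numpy, scipy, OpenCV 4.12 (cv2) and the standard library are available. Lean on these libraries where they do the work, as an engineer would, in place of code of your own. Each camera call takes 0.05 s, during which the arm holds its last target. There are 200 camera calls.

### The job

Close the open battery box with its loose cover: hook the cover's lip into the slot at the end of the box nearest the robot while the cover is tilted, then swing it down until the spring catch snaps over its far edge and it lies flat in the box. Let go of it, and leave the other things on the shelf where they are.

Things in the scene. Friction and masses are not known exactly. Their poses are not given: they have to be found in the camera images.
- battery_box: Fixed open box of grey plastic, 200 long (x) x 124 wide (y) x 56 high at its side rims, a black battery inside (top z 38). Origin: centre of its underside, on the shelf; x runs from the slot end (-x, towards the robot) to the catch end (+x), z up. Bay for the cover: side rims at y +-54 (8 thick, top z 56), cheeks at x -79, rear rim at x 77 (top z 56), ledges at z 50. (mm)
- seat (a point): x 0, y 0, z 50 mm in the box frame, box axes: where the fitted cover's origin lies, axes parallel. Play there: x -3 to +2, y +-4 mm.
- slot (a point): Middle of the slot's mouth at floor level: x -77, y 0, z 50 mm in the box frame, box axes. The slot opens to the box's +x, is 15 deep (end wall at x -92), 72 wide (y), and 13 high, from the floor at z 50 to the underside of a roof bar at z 63; the bar is 7 thick (top z 70) and spans the full width. The floor runs on from the slot to x -66.
- catch (a joint): Spring catch in the middle of the box's +x end, 30 wide (y). Metres: 0 = sprung fully forward, 0.012 = pushed fully back to the box's +x. Spring 2 N at 0 plus 0.35 N per mm. The cover's edge pressed down on its slope pushes it back 6 to 8 mm, then it springs over the cover. About 5 to 15 N down near the cover's +x end snaps it; the cover's weight alone does not.
- catch_nose (a point): Tip of the catch's nose, moving with it; at catch 0 it is at x 69, y 0, z 59.5 mm in the box frame, 6 mm over the fitted cover's edge. Above it a steep slope (65 deg) rises back to x 77, z 77, the catch's highest point; below it a flatter face slopes back and holds the cover's edge.
- cover: Loose grey plastic cover, about 150 g: plate 150 (x) x 100 (y) x 6 thick; a tongue (the lip) 60 wide (y), 14 long, 5 thick runs on from its -x edge, flush with the underside; an upright grip rib on top. Starts flat on the shelf, rib up. Origin: underside, middle of the plate without lip; x from the lip end (-x, starts roughly towards the robot) to the plain end (+x), z up. (mm)
- cover_lip (a point): Middle of the lip's tip edge, at its underside: x -89, y 0, z 0 mm in the cover frame.
- cover_rear (a point): Middle of the plate's plain far edge, at its underside: x 75, y 0, z 0 mm in the cover frame. This edge goes under the catch.
- cover_rib (a point): Grip point on the rib: x -7.5, y 0, z 28 mm in the cover frame. The rib is 65 long along the cover's x (x -40 to 25), 14 thick (y), and rises 30 above the plate (z 6 to 36). The plate can be pressed between the rib's end (x 25) and the catch nose (x 69).
- seed_canister: Bystander: blue flip-top seed canister, 60 dia x 112 high, standing (mm). Origin: centre of its underside.
- white_jug: Bystander: white capped plastic jug with a side handle, 110 dia x 192 high, standing (mm). Origin: centre of its underside.
- sprayer_head: Bystander: red pump sprayer head with a round black knob on top, about 165 long x 134 high, standing on its collar (64 dia) (mm). Origin: centre of its underside.
- bucket_bracket: Bystander: galvanised U-shaped bucket handle bracket, 80 x 30 x 44 high, lying with its legs up (mm). Origin: centre of its underside.
- garden_rake: Bystander: steel hand rake with a wooden handle, 265 long, 106 wide, 24 high, lying flat (mm). Origin: centre of its underside, under the shank between handle and tines.
- clay_pot: Bystander: open terracotta pot, 100 dia x 90 high, standing (mm). Origin: centre of its underside.
- bolt_jar: Bystander: glass jar with a steel cap, 68 dia x 90 high, standing (mm). Origin: centre of its underside.
Mind the look-alikes: they are no part of the job. Leave any brown, green or purple look-alike of the cover alone.

How it is judged:
On the way:
1. the lip is in the slot, under the roof bar, with the cover still tilted (x of cover_lip in the frame of battery_box between -0.096 and -0.08 m and y of cover_lip in the frame of battery_box between -0.01 and 0.01 m and z of cover_lip in the frame of battery_box between 0.044 and 0.06 m and angle between cover's own z axis and vertical between 0.08 and 0.7 rad), for 0.1 s.
At the end, for the whole second after the job is handed in: The cover lies flat in the box (tilt under 0.05 rad; both ends within 4 mm above or 3 mm below the seat; centred within 7 mm sideways, turned less than 0.1 rad), its lip at least 7 mm into the slot, the catch sprung back over it (within 5 mm of fully forward), released and at rest (x of cover_lip in the frame of battery_box between -0.096 and -0.084 m and y of cover in the frame of battery_box between -0.007 and 0.007 m and z of cover_lip in the frame of battery_box between 0.047 and 0.054 m and z of cover_rear in the frame of battery_box between 0.047 and 0.054 m and angle between cover's own z axis and vertical below 0.05 rad and angle between the x axis of cover and the x axis of battery_box, either way round below 0.1 rad and value of joint catch below 0.005 m and linear speed of cover below 0.02 m/s and angular speed of cover below 0.2 rad/s); the robot touches nothing.
It fails at once if a bystander is pushed more than 30 mm (distance of any of seed_canister, white_jug, sprayer_head, bucket_bracket, garden_rake, clay_pot, bolt_jar from where it was at the start of the episode above 0.03 m).
It fails at once if a bystander is tipped over (angle between any of seed_canister, white_jug, sprayer_head, bucket_bracket, garden_rake, clay_pot, bolt_jar's own z axis and vertical above 0.5 rad).
It also fails if it takes over 51 s, if anything falls off the work surface, if the arm or the gripper's body presses on something with over 40 N, if the wrist force passes 120 N, or if a joint passes its speed limit or range.

## Working session

There is one attempt and no reset: what is moved stays moved. The work goes in short steps, Python scripts to look and compute and a shell command to move; the robot and the scene stay as the last step left them, time stands still between calls to the robot, and variables do not carry over. Pictures are saved under pics/ and viewed, at most 12 in all, crops included, and the job is handed in when it is done.

```bash
ls; mkdir -p pics
cat > h.py <<'E'
import numpy as np, cv2
from station import robot, cams, workorder
def grab(n,f):
    d=cams.get_image(n); cv2.imwrite(f'pics/{f}.png',d['frame'][:,:,::-1]); np.savez(f'pics/{f}.npz',**{k:np.array(v) for k,v in d.items()}); return d
def load(f): return dict(np.load(f'pics/{f}.npz'))
def ray(d,uv):
    p=cv2.undistortPoints(np.array(uv,float).reshape(-1,1,2),d['intrinsics'],d['dist']).reshape(-1,2)
    v=np.c_[p,np.ones(len(p))]@d['R']; return -d['R'].T@d['t'], v/np.linalg.norm(v,axis=1)[:,None]
def plane(d,uv,z):
    c,v=ray(d,uv); return c+v*((z-c[2])/v[:,2])[:,None]
def tri(d1,u1,d2,u2):
    c1,v1=ray(d1,u1);c2,v2=ray(d2,u2);o=[]
    for a,b in zip(v1,v2):
        s=np.linalg.lstsq(np.c_[a,-b],c2-c1,rcond=None)[0]; p,q=c1+s[0]*a,c2+s[1]*b; o.append(np.r_[(p+q)/2,np.linalg.norm(p-q)])
    return np.array(o)
def proj(d,X): return cv2.projectPoints(np.array(X,float).reshape(-1,1,3),cv2.Rodrigues(d['R'])[0],d['t'],d['intrinsics'],d['dist'])[0].reshape(-1,2)
E
python3 - <<'E'
from h import *
for n in('scene','side','wrist'):
    d=grab(n,n+'0'); print(n,(-d['R'].T@d['t']).round(3),d['R'][2].round(2))
s=robot.read_state();print(s['time_s'],s['position'],s['eef_rot'],s['width'])
E
```

```text
pics
scene [1.463 0.362 0.725] [-0.79 -0.3  -0.54]
side [ 0.158 -1.291  1.434] [ 0.19  0.68 -0.71]
wrist [0.066 0.627 0.372] [ 0.29 -0.07 -0.95]
0.15 [0.13919791 0.60886333 0.23072474] [-8.78993711e-05  1.12176740e-01  9.93688088e-01 -5.96147629e-04] 0.08521786461494144
```

View pics/scene0.png

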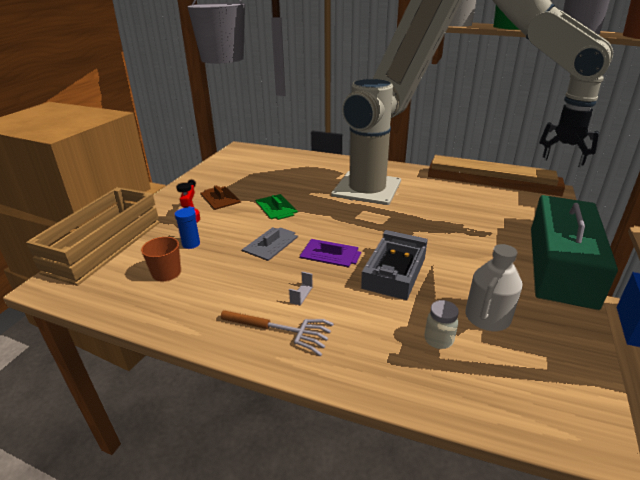

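View pics/side0.png

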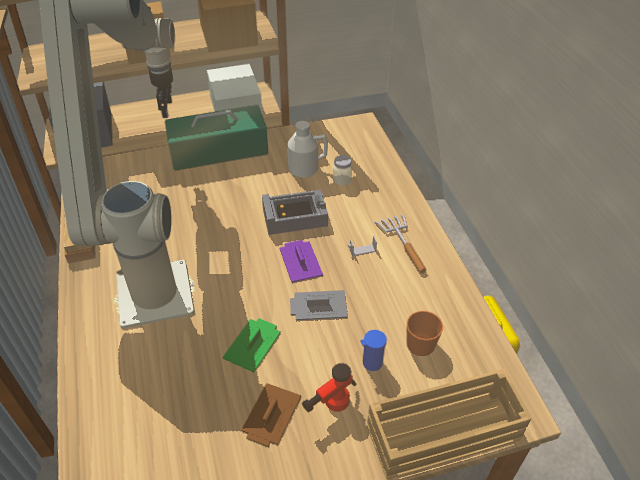

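Cover candidates (side view) are brown (272,413), green (252,344), purple (301,260) and grey (320,305). By the description it's the grey one, scene (270,242). The box is at scene (395,265), side (296,211). I'll check it in a close crop of both views.

Run:
```python
from h import *
a=load('scene0');b=load('side0')
def crop(d,x,y,w,h): return cv2.resize(d['frame'][y:y+h,x:x+w,::-1],(400,300),interpolation=cv2.INTER_CUBIC)
im=np.vstack([np.hstack([crop(a,235,212,80,60),crop(b,280,275,80,60)]),np.hstack([crop(a,350,225,100,75),crop(b,250,175,100,75)])])
cv2.imwrite('pics/c1.png',im)
```

```text
(no output)
```

View pics/c1.png

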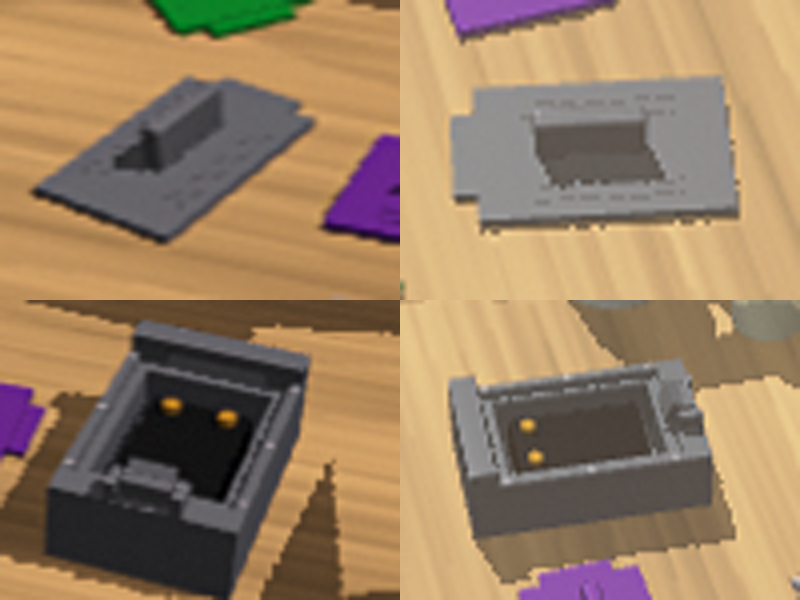

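The crops show that the grey piece is the cover: lip towards the robot, rib up. The lip end is at side crop (452,155) and the box's slot bar is on its robot side. I'm triangulating corners from both views.

Run:
```python
from h import *
a=load('scene0');b=load('side0')
S=lambda p,x,y,w:np.array(p)/(400/w)+[x,y]
cs=S([(35,190),(165,238),(315,122),(190,79)],235,212,80)
cd=S(np.array([(738,208),(722,77),(474,82),(482,220)])-[400,0],280,275,80)
T=tri(a,cs,b,cd);print('cover +x-y,+x+y,-x+y,-x-y\n',T.round(4))
c=T[:,:2].mean(0);v=(T[0]+T[1]-T[2]-T[3])[:2];w=(T[1]+T[2]-T[0]-T[3])[:2]
print(c,np.degrees(np.arctan2(v[1],v[0])),np.linalg.norm(v)/2,np.degrees(np.arctan2(-w[0],w[1])),np.linalg.norm(w)/2)
P=plane(a,cs,.006);Q=plane(b,cd,.006);print(P.round(3),Q.round(3))
bs=S(np.array([(50,490),(240,537),(308,357),(140,322)])-[0,300],350,225,100)
bd=S(np.array([(711,470),(683,362),(451,381),(474,477)])-[400,300],250,175,100)
T=tri(a,bs,b,bd);print('box\n',T.round(4))
c=T[:,:2].mean(0);v=(T[0]+T[1]-T[2]-T[3])[:2];w=(T[1]+T[2]-T[0]-T[3])[:2]
print(c,np.degrees(np.arctan2(v[1],v[0])),np.linalg.norm(v)/2,np.degrees(np.arctan2(-w[0],w[1])),np.linalg.norm(w)/2)
r=tri(a,S([(148,128),(222,88)],235,212,80),b,S(np.array([(648,122),(532,115)])-[400,0],280,275,80));print('rib',r.round(3))
d=load('wrist0');s=robot.read_state()
print(s['eef_rot'],s['joint_positions'])
```

```text
cover +x-y,+x+y,-x+y,-x-y
 [[ 5.365e-01 -2.398e-01  2.000e-03  6.000e-04]
 [ 5.566e-01 -1.434e-01  3.400e-03  4.000e-04]
 [ 4.125e-01 -1.096e-01  4.800e-03  1.900e-03]
 [ 3.909e-01 -2.081e-01  2.600e-03  2.300e-03]]
[ 0.47413788 -0.17522096] -12.755778298317134 0.14850568340863934 -12.078214742176964 0.09962069191158318
[[ 0.541 -0.236  0.006]
 [ 0.56  -0.142  0.006]
 [ 0.416 -0.109  0.006]
 [ 0.395 -0.205  0.006]] [[ 0.536 -0.243  0.006]
 [ 0.556 -0.146  0.006]
 [ 0.412 -0.11   0.006]
 [ 0.391 -0.212  0.006]]
box
 [[0.5832 0.14   0.045  0.0083]
 [0.5966 0.2667 0.0517 0.0041]
 [0.3987 0.2766 0.0673 0.0018]
 [0.3924 0.1553 0.0678 0.0008]]
[0.49274554 0.20965518] -3.716399512333064 0.19472606725901387 -4.5502938489086375 0.12436818546840733
rib [[ 0.496 -0.185  0.032  0.006]
 [ 0.434 -0.163  0.03   0.001]]
[-8.78993711e-05  1.12176740e-01  9.93688088e-01 -5.96147629e-04] [ 1.32697677e+00  4.23672304e-01  1.63050213e+00  2.03824638e-05
  1.08862327e+00 -1.90022835e-02]
```

```bash
python3 -m inch '[{"delta_pos":[25,-60,0],"delta_rot":[0,0,0]},{"delta_pos":[50,-117,0],"delta_rot":[0,0,0]},{"delta_pos":[74,-175,0],"delta_rot":[0,0,0]},{"delta_pos":[98,-232,0],"delta_rot":[0,0,0]},{"delta_pos":[122,-290,0],"delta_rot":[0,0,0]},{"delta_pos":[146,-347,0],"delta_rot":[0,0,0]},{"delta_pos":[170,-405,0],"delta_rot":[0,0,0]},{"delta_pos":[194,-462,0],"delta_rot":[0,0,0]}]' 60
python3 -m inch '[{"delta_pos":[22,-55,-6],"delta_rot":[0,0,0]},{"delta_pos":[45,-110,-12],"delta_rot":[0,0,0]},{"delta_pos":[68,-165,-20],"delta_rot":[0,0,0]},{"delta_pos":[90,-220,-30],"delta_rot":[0,0,0]},{"delta_pos":[112,-270,-40],"delta_rot":[0,0,0]},{"delta_pos":[134,-321,-50],"delta_rot":[0,0,0]},{"delta_pos":[134,-321,-50],"delta_rot":[0,0,0]},{"delta_pos":[134,-321,-50],"delta_rot":[0,0,0]}]'
python3 - <<'E'
from h import *
d=grab('wrist','w1');print(robot.read_state()['position'])
E
```

```text
time_s: 1.15
position: [0.3333, 0.1465, 0.2315]
eef_rot: [0.0, 0.112, 0.994, 0.0]
force: [1.4, 0.5, 0.2]
width: 0.0512
grip_force: 0.0
time_s: 2.15
position: [0.4661, -0.1725, 0.1809]
eef_rot: [-0.001, 0.113, 0.994, 0.0]
force: [-0.0, 0.5, 0.2]
width: 0.0514
grip_force: 0.0
[ 0.4661001  -0.17196773  0.18111011]
```

View pics/w1.png

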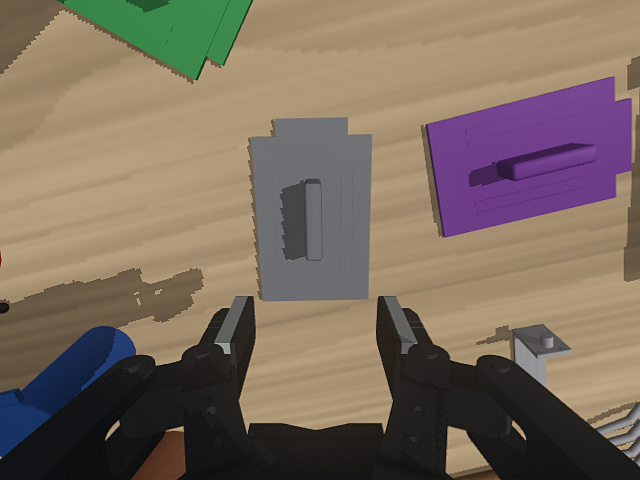

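The wrist view shows the grey cover between the fingers. Plate corners are at (249,137), (371,135), (369,299) and (262,300). The rib top runs from (313,181) to (314,260).

Run:
```python
from h import *
d=load('w1')
P=plane(d,[(250,137),(371,135),(369,299),(262,300)],.006);print(P.round(4))
v=P[[2,3]].sum(0)-P[[0,1]].sum(0);print(P.mean(0),np.degrees(np.arctan2(v[1],v[0])),np.linalg.norm(v)/2)
r=plane(d,[(313,181),(314,260)],.036);print(r.round(4),r.mean(0),np.degrees(np.arctan2(*(r[1]-r[0])[[1,0]])),np.linalg.norm(r[1]-r[0]))
s=load('scene0');print(tri(d,[(313.5,181)],s,[(235+222/5-1,212+88/5)]).round(4),tri(d,[(371,135),(369,299)],s,[(298,236.4),(268,259.6)]).round(4))
```

```text
[[ 0.3905 -0.2087  0.006 ]
 [ 0.4114 -0.1113  0.006 ]
 [ 0.5573 -0.1401  0.006 ]
 [ 0.5356 -0.2385  0.006 ]]
[ 0.47369992 -0.17463365  0.006     ] -11.395583488259565 0.14844401651198438
[[ 0.4332 -0.1652  0.036 ]
 [ 0.4967 -0.1791  0.036 ]] [ 0.46494105 -0.17213     0.036     ] -12.37913786171135 0.06495332355900928
[[ 0.4343 -0.1653  0.03    0.0007]] [[ 0.4115 -0.1109  0.0033  0.    ]
 [ 0.5583 -0.141   0.0051  0.0022]]
```

```bash
python3 -m inch '[{"delta_pos":[0,0,-40],"delta_rot":[0,0,0.5]},{"delta_pos":[0,0,-80],"delta_rot":[0,0,0.5]},{"delta_pos":[0,0,-115],"delta_rot":[0,0,0.5]},{"delta_pos":[0,0,-140],"delta_rot":[0,0,0.5]},{"delta_pos":[0,0,-158],"delta_rot":[0,0,0.5]},{"delta_pos":[0,0,-168],"delta_rot":[0,0,0.5]},{"delta_pos":[0,0,-170],"delta_rot":[0,0,0.5]},{"delta_pos":[0,0,-170],"delta_rot":[0,0,0.5]}]'
python3 -m inch '[{"delta_pos":[0,0,0],"delta_rot":[0,0,0]},{"delta_pos":[0,0,0],"delta_rot":[0,0,0]},{"delta_pos":[0,0,0],"delta_rot":[0,0,0]},{"delta_pos":[0,0,0],"delta_rot":[0,0,0]},{"delta_pos":[0,0,0],"delta_rot":[0,0,0]},{"delta_pos":[0,0,0],"delta_rot":[0,0,0]},{"delta_pos":[0,0,0],"delta_rot":[0,0,0]},{"delta_pos":[0,0,0],"delta_rot":[0,0,0]}]' 0 70
```

```text
time_s: 3.2
position: [0.4673, -0.1728, 0.0118]
eef_rot: [0.0, 0.108, 0.994, -0.0]
force: [-0.3, 0.4, -0.3]
width: 0.0509
grip_force: 0.0
time_s: 4.2
position: [0.4673, -0.173, 0.012]
eef_rot: [0.001, 0.108, 0.994, -0.0]
force: [-1.0, -0.7, 5.2]
width: 0.0126
grip_force: 69.2
```

```bash
python3 -m inch '[{"delta_pos":[0,0,15],"delta_rot":[0,0,0]},{"delta_pos":[0,0,50],"delta_rot":[0,0,1]},{"delta_pos":[0,20,90],"delta_rot":[0,0,2]},{"delta_pos":[0,50,130],"delta_rot":[0,0,4]},{"delta_pos":[0,95,170],"delta_rot":[0,0,6]},{"delta_pos":[0,145,200],"delta_rot":[0,0,7]},{"delta_pos":[0,190,218],"delta_rot":[0,0,8]},{"delta_pos":[0,200,218],"delta_rot":[0,0,8]}]'
python3 -m inch '[{"delta_pos":[0,0,0],"delta_rot":[0,0,0]},{"delta_pos":[0,0,0],"delta_rot":[0,0,0]},{"delta_pos":[0,0,0],"delta_rot":[0,0,0]},{"delta_pos":[0,0,0],"delta_rot":[0,-6,0]},{"delta_pos":[0,0,0],"delta_rot":[0,-12,0]},{"delta_pos":[0,0,0],"delta_rot":[0,-18,0]},{"delta_pos":[0,0,0],"delta_rot":[0,-20,0]},{"delta_pos":[0,0,0],"delta_rot":[0,-20,0]}]'
python3 - <<'E'
from h import *
grab('wrist','w2');grab('scene','s2');grab('side','d2')
E
```

```text
time_s: 5.2
position: [0.4673, 0.0294, 0.2316]
eef_rot: [0.002, 0.037, 0.999, 0.0]
force: [-0.8, 0.2, -2.0]
width: 0.0125
grip_force: 68.6
time_s: 6.2
position: [0.4659, 0.0266, 0.2288]
eef_rot: [0.173, 0.038, 0.984, 0.006]
force: [0.0, -0.9, -1.9]
width: 0.0126
grip_force: 68.6
```

View pics/w2.png

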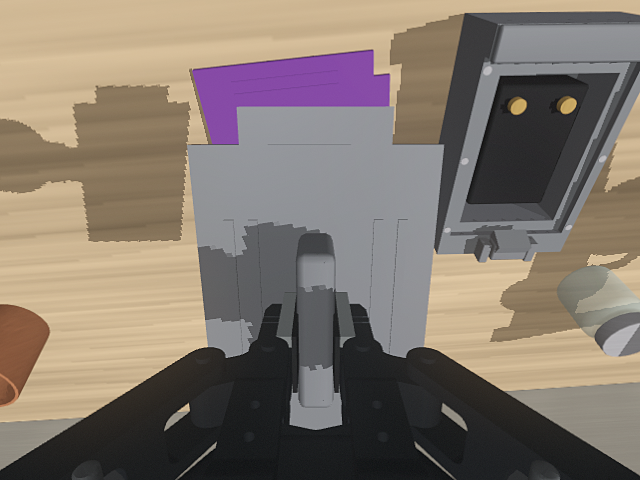

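The wrist view shows the cover held firmly and tilted about 20°, rib at (316,300) and lip edge at (316,107). The box is at right, bar near (570,40) and catch near (515,245). I'm zooming in for its exact corners.

Run:
```python
from h import *
a=load('w2');b=load('s2');c=load('d2')
f=lambda d,x,y,w,h,W,H: cv2.resize(d['frame'][y:y+h,x:x+w,::-1],(W,H),interpolation=cv2.INTER_CUBIC)
im=np.hstack([f(a,430,0,210,270,420,540),np.vstack([f(b,350,225,90,66,380,270)[:, :380],f(c,250,175,90,64,380,270)])])
cv2.imwrite('pics/c2.png',im);print(im.shape)
```

```text
(540, 800, 3)
```

View pics/c2.png

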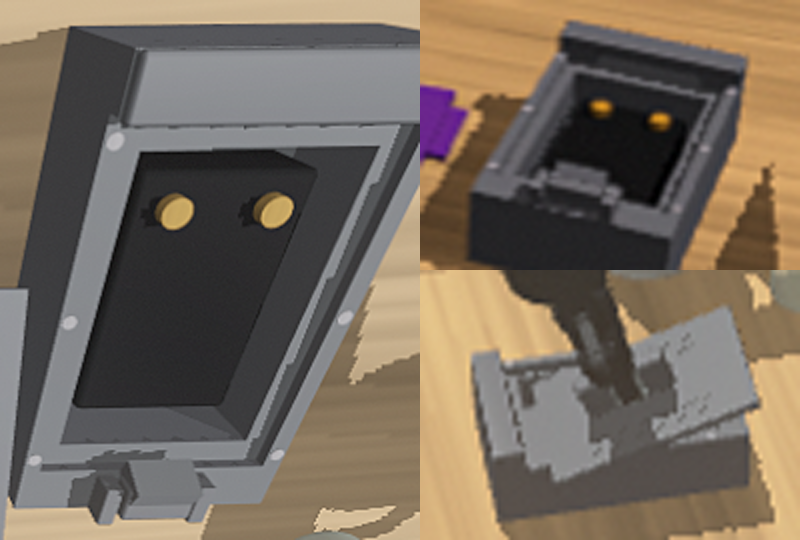

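Run:
```python
from h import *
a=load('w2');b=load('s2')
W=lambda p:np.array(p)/2+[430,0]
dots=plane(a,W([(69,322),(345,318),(34,460),(277,455),(115,141)]),.056);print('dots',dots.round(4)); 
m=(dots[[0,2]]+dots[[1,3]])/2;print('axis pts',m.round(4))
for i,j in((1,0),(3,2)): v=dots[i]-dots[j];print(np.degrees(np.arctan2(-v[0],v[1])),np.linalg.norm(v))
for i,j in((0,2),(1,3),(4,2)): v=dots[j]-dots[i];print(np.degrees(np.arctan2(v[1],v[0])),np.linalg.norm(v))
c=plane(a,W([(16,505),(262,503)]),.056);print('+x corners',c.round(4),np.degrees(np.arctan2(-(c[1]-c[0])[0],(c[1]-c[0])[1])))
t=plane(a,W([(123,126),(138,50)]),.07);print('bar -y +x/-x',t.round(4))
S=lambda p:(np.array(p)-[420,0])*[90/380,66/270]+[350,225]
print('tri dots',tri(a,W([(69,322),(345,318),(115,141)]),b,S([(487,182),(706,148),(527,110)])).round(4))
ps=plane(b,S([(678,195),(473,190)]),.056);print(ps.round(4))
# cover in hand: plate top corners lip end
s=robot.read_state();print(s['position'],s['eef_rot'])
from scipy.spatial.transform import Rotation as R
q=s['eef_rot'];Rt=R.from_quat([q[1],q[2],q[3],q[0]]).as_matrix();p=np.array(s['position'])
# cover plate top plane: 11.8-6 => TCP ~ 6mm above plate at grasp; plane in tool frame z=+.006
cc,v=ray(a,[(188,144),(444,146),(237,107),(392,107)])
ct=(cc-p)@Rt;vt=v@Rt
for z in(.004,.006,.008): print(z,(ct+vt*((z-ct[2])/vt[:,2])[:,None]).round(4).tolist())
```

```text
dots [[0.4895 0.1541 0.056 ]
 [0.4976 0.2701 0.056 ]
 [0.5595 0.1495 0.056 ]
 [0.5674 0.2654 0.056 ]
 [0.4199 0.1588 0.056 ]]
axis pts [[0.4935 0.2121 0.056 ]
 [0.5635 0.2075 0.056 ]]
-3.9842682263337714 0.1162498850850466
-3.8751107468748787 0.11612682909200098
-3.742551427324266 0.07019197323047241
-3.8427242908186363 0.06997032235214576
-3.779653765449182 0.1399736857626179
+x corners [[0.5865 0.1445 0.056 ]
 [0.597  0.268  0.056 ]] -4.887337716963926
bar -y +x/-x [[0.4117 0.1542 0.07  ]
 [0.3894 0.1543 0.07  ]]
tri dots [[5.141e-01 1.530e-01 1.700e-02 3.590e-02]
 [4.971e-01 2.694e-01 5.690e-02 2.000e-04]
 [4.330e-01 1.562e-01 2.530e-02 3.250e-02]]
[[0.5517 0.2622 0.056 ]
 [0.5882 0.1445 0.056 ]]
[0.46733088 0.02690684 0.22939714] [0.17327929 0.03800019 0.98411758 0.00654632]
0.004 [[0.07, -0.0476, 0.004], [0.0692, 0.0497, 0.004], [0.0832, -0.0281, 0.004], [0.0831, 0.0291, 0.004]]
0.006 [[0.0699, -0.0482, 0.006], [0.069, 0.0504, 0.006], [0.0833, -0.0285, 0.006], [0.0832, 0.0295, 0.006]]
0.008 [[0.0699, -0.0489, 0.008], [0.0689, 0.0511, 0.008], [0.0834, -0.0289, 0.008], [0.0833, 0.0299, 0.008]]
```

```bash
cat > t.py <<'E'
from h import *
from scipy.spatial.transform import Rotation as R
B=np.array([.493,.2122,0]);psi=-3.85;RB=R.from_euler('z',psi,degrees=True)
def cur():
    s=robot.read_state();q=s['eef_rot'];return np.array(s['position']),R.from_quat([q[1],q[2],q[3],q[0]])
def want(tip,th,off=(.0835,.001,.013)):
    t=np.radians(th);c,s=np.cos(t),np.sin(t)
    M=RB.as_matrix()@np.array([[-c,0,s],[0,1,0],[-s,0,-c]])
    return B+RB.apply(np.array(tip)/1e3)-M@np.array(off),R.from_matrix(M)
def go(tip,th):
    p,r=cur();P,Q=want(tip,th);print(tip,th,((P-p)*1e3).round(1),(Q*r.inv()).as_rotvec(degrees=True).round(2))
E
python3 - <<'E'
from t import *
for a in(((-62,0,85),20),((-62,0,54),20),((-86,0,53),20)): go(*a)
E
```

```text
(-62, 0, 85) 20 [  37.6  183.5 -103.6] [-1.5   0.02  0.31]
(-62, 0, 54) 20 [  37.6  183.5 -134.6] [-1.5   0.02  0.31]
(-86, 0, 53) 20 [  13.6  185.1 -135.6] [-1.5   0.02  0.31]
```

```bash
python3 -m inch '[{"delta_pos":[9,45,0],"delta_rot":[-0.4,0,0.1]},{"delta_pos":[18,90,0],"delta_rot":[-0.8,0,0.2]},{"delta_pos":[28,138,-15],"delta_rot":[-1.2,0,0.3]},{"delta_pos":[36,175,-45],"delta_rot":[-1.5,0,0.3]},{"delta_pos":[38,183,-75],"delta_rot":[-1.5,0,0.3]},{"delta_pos":[38,183,-98],"delta_rot":[-1.5,0,0.3]},{"delta_pos":[38,183,-98],"delta_rot":[-1.5,0,0.3]},{"delta_pos":[38,183,-98],"delta_rot":[-1.5,0,0.3]}]'
python3 - <<'E'
from t import *
for n in('wrist','scene','side'): grab(n,n+'3')
a,b,c=load('wrist3'),load('scene3'),load('side3')
f=lambda d,x,y,w,h,W,H: cv2.resize(d['frame'][y:y+h,x:x+w,::-1],(W,H),interpolation=cv2.INTER_CUBIC)
im=np.hstack([f(a,0,0,640,480,440,330),f(b,345,215,90,82,360,330)]);im=np.vstack([im,np.hstack([f(c,245,150,120,80,400,267),f(a,170,80,300,200,400,267)])])
cv2.imwrite('pics/c3.png',im)
for q in(((-62,0,85),20),((-62,0,54),20),((-86,0,53),20)): go(*q)
E
```

```text
time_s: 7.35
position: [0.5056, 0.2104, 0.132]
eef_rot: [0.174, 0.033, 0.984, -0.006]
force: [0.1, -0.2, -1.8]
width: 0.0128
grip_force: 68.9
(-62, 0, 85) 20 [-0.8 -0.  -6.8] [-0.05  0.16 -0.01]
(-62, 0, 54) 20 [ -0.8  -0.  -37.8] [-0.05  0.16 -0.01]
(-86, 0, 53) 20 [-24.7   1.6 -38.8] [-0.05  0.16 -0.01]
```

View pics/c3.png

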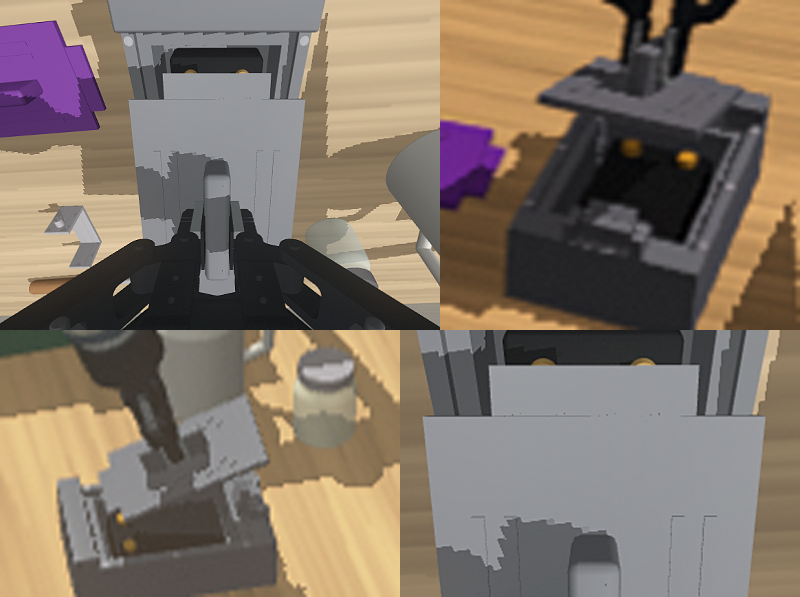

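The composite shows the lip centred between the box rims: lip mid at column 216, dot screws at 128 and 304. The cover is clear of bar and catch. I'm lowering it, then hooking.

```bash
python3 -m inch '[{"delta_pos":[-1,0,-10],"delta_rot":[0,0,0]},{"delta_pos":[-1,0,-20],"delta_rot":[0,0,0]},{"delta_pos":[-1,0,-30],"delta_rot":[0,0,0]},{"delta_pos":[-1,0,-36],"delta_rot":[0,0,0]},{"delta_pos":[-4,0,-37],"delta_rot":[0,0,0]},{"delta_pos":[-8,0.5,-37],"delta_rot":[0,0,0]},{"delta_pos":[-12,1,-37],"delta_rot":[0,0,0]},{"delta_pos":[-12,1,-37],"delta_rot":[0,0,0]}]'
python3 -m inch '[{"delta_pos":[-2,0,0],"delta_rot":[0,0,0]},{"delta_pos":[-4,0,0],"delta_rot":[0,0,0]},{"delta_pos":[-6,0.5,0],"delta_rot":[0,0,0]},{"delta_pos":[-8,0.5,0],"delta_rot":[0,0,0]},{"delta_pos":[-10,0.5,0],"delta_rot":[0,0,0]},{"delta_pos":[-12,0.5,0],"delta_rot":[0,0,0]},{"delta_pos":[-12,0.5,0],"delta_rot":[0,0,0]},{"delta_pos":[-12,0.5,0],"delta_rot":[0,0,0]}]'
python3 - <<'E'
from t import *
for n in('wrist','scene','side'): grab(n,n+'4')
a,b,c=load('wrist4'),load('scene4'),load('side4')
f=lambda d,x,y,w,h,W,H: cv2.resize(d['frame'][y:y+h,x:x+w,::-1],(W,H),interpolation=cv2.INTER_CUBIC)
im=np.hstack([f(a,160,0,320,240,440,330),f(b,345,215,90,82,360,330)]);im=np.vstack([im,np.hstack([f(c,245,150,100,67,400,267),f(a,0,0,640,480,400,267)])])
cv2.imwrite('pics/c4.png',im)
for q in(((-86,0,53),20),((-86,0,51),14),((-86,0,50),10),((-86,0,50),5)): go(*q)
E
```

```text
time_s: 8.5
position: [0.4926, 0.2114, 0.0946]
eef_rot: [0.174, 0.033, 0.984, -0.006]
force: [0.1, -1.2, -1.3]
width: 0.0128
grip_force: 68.9
time_s: 9.5
position: [0.4809, 0.2118, 0.0943]
eef_rot: [0.174, 0.033, 0.984, -0.006]
force: [-0.5, 0.2, -1.8]
width: 0.0129
grip_force: 68.9
(-86, 0, 53) 20 [ 0.   0.2 -0.6] [ 0.    0.05 -0.03]
(-86, 0, 51) 14 [  3.9  -0.  -10.5] [ 0.4   6.04 -0.03]
(-86, 0, 50) 10 [  6.   -0.2 -17. ] [ 0.67 10.03 -0.03]
(-86, 0, 50) 5 [  8.   -0.3 -24.1] [ 1.   15.02 -0.03]
```

View pics/c4.png

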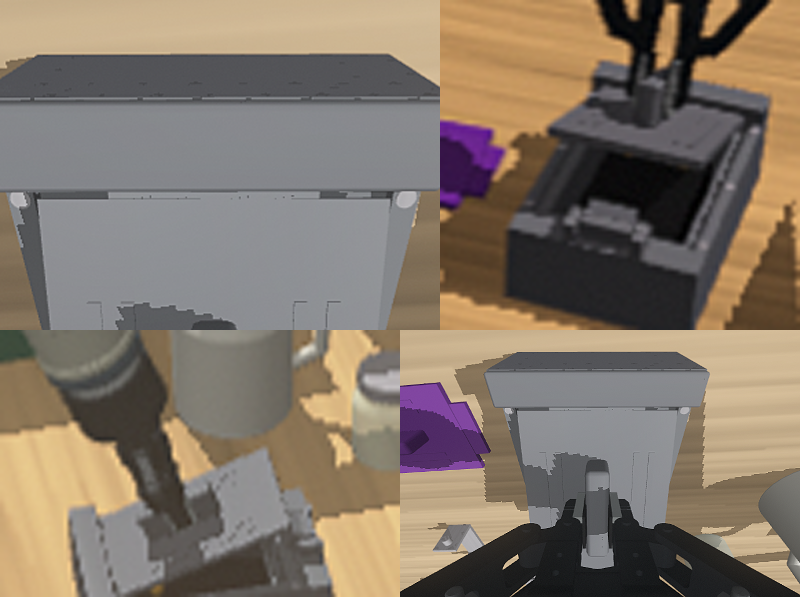

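The lip is under the bar, with the plate edge just below the bar's lower edge. It is centred within 1–2 mm and carries no force. I'm swinging it down.

```bash
python3 -m inch '[{"delta_pos":[1,0,-3.5],"delta_rot":[0.1,2,0]},{"delta_pos":[2,0,-7],"delta_rot":[0.25,4,0]},{"delta_pos":[3,0,-10.5],"delta_rot":[0.4,6,0]},{"delta_pos":[4,0,-13.5],"delta_rot":[0.5,8,0]},{"delta_pos":[4.5,0,-16.5],"delta_rot":[0.67,10,0]},{"delta_pos":[4.5,0,-16.5],"delta_rot":[0.67,10,0]},{"delta_pos":[4.5,0,-16.5],"delta_rot":[0.67,10,0]},{"delta_pos":[4.5,0,-16.5],"delta_rot":[0.67,10,0]}]' 0 110
python3 - <<'E'
from t import *
for q in(((-88,0,50.5),10),((-88,0,50.5),8),((-88,0,50.5),5),((-88,0,50),0)): go(*q)
E
```

```text
time_s: 10.65
position: [0.485, 0.2117, 0.0778]
eef_rot: [0.087, 0.033, 0.996, -0.003]
force: [-0.6, 0.6, -1.7]
width: 0.0115
grip_force: 109.8
(-88, 0, 50.5) 10 [-0.1  0.  -0. ] [ 0.01  0.03 -0.05]
(-88, 0, 50.5) 8 [ 0.8 -0.  -2.8] [ 0.15  2.03 -0.05]
(-88, 0, 50.5) 5 [ 1.9 -0.1 -7.1] [ 0.35  5.02 -0.05]
(-88, 0, 50) 0 [  3.4  -0.2 -14.8] [ 0.68 10.01 -0.05]
```

```bash
python3 -m inch '[{"delta_pos":[0.4,0,-1.4],"delta_rot":[0.07,1,0]},{"delta_pos":[0.8,0,-2.8],"delta_rot":[0.15,2,0]},{"delta_pos":[1.1,0,-4.2],"delta_rot":[0.2,3,0]},{"delta_pos":[1.5,0,-5.6],"delta_rot":[0.27,4,0]},{"delta_pos":[1.9,0,-7.1],"delta_rot":[0.35,5,0]},{"delta_pos":[1.9,0,-7.1],"delta_rot":[0.35,5,0]},{"delta_pos":[1.9,0,-7.1],"delta_rot":[0.35,5,0]},{"delta_pos":[1.9,0,-7.1],"delta_rot":[0.35,5,0]}]'
```

```text
time_s: 11.65
position: [0.487, 0.2117, 0.0707]
eef_rot: [0.044, 0.033, 0.998, -0.001]
force: [-4.2, 1.1, 2.9]
width: 0.0119
grip_force: 110.7
```

```bash
python3 -m inch '[{"delta_pos":[0.3,0,-1.5],"delta_rot":[0.07,1,0]},{"delta_pos":[0.6,0,-3],"delta_rot":[0.13,2,0]},{"delta_pos":[0.9,0,-4.6],"delta_rot":[0.2,3,0]},{"delta_pos":[1.2,0,-6.2],"delta_rot":[0.27,4,0]},{"delta_pos":[1.5,0,-7.7],"delta_rot":[0.33,5,0]},{"delta_pos":[1.5,0,-8.2],"delta_rot":[0.37,5.6,0]},{"delta_pos":[1.5,0,-8.2],"delta_rot":[0.37,5.6,0]},{"delta_pos":[1.5,0,-8.2],"delta_rot":[0.37,5.6,0]}]'
python3 - <<'E'
from t import *
for n in('wrist','scene','side'): grab(n,n+'5')
a,b,c=load('wrist5'),load('scene5'),load('side5')
f=lambda d,x,y,w,h,W,H: cv2.resize(d['frame'][y:y+h,x:x+w,::-1],(W,H),interpolation=cv2.INTER_CUBIC)
im=np.hstack([f(a,160,0,320,240,440,330),f(b,345,215,90,82,360,330)]);im=np.vstack([im,np.hstack([f(c,245,150,100,67,400,267),f(a,0,0,640,480,400,267)])])
cv2.imwrite('pics/c5.png',im)
E
```

```text
time_s: 12.65
position: [0.4878, 0.2113, 0.0625]
eef_rot: [-0.006, 0.033, 0.999, -0.0]
force: [-8.3, -0.6, 6.3]
width: 0.0118
grip_force: 111.2
```

View pics/c5.png

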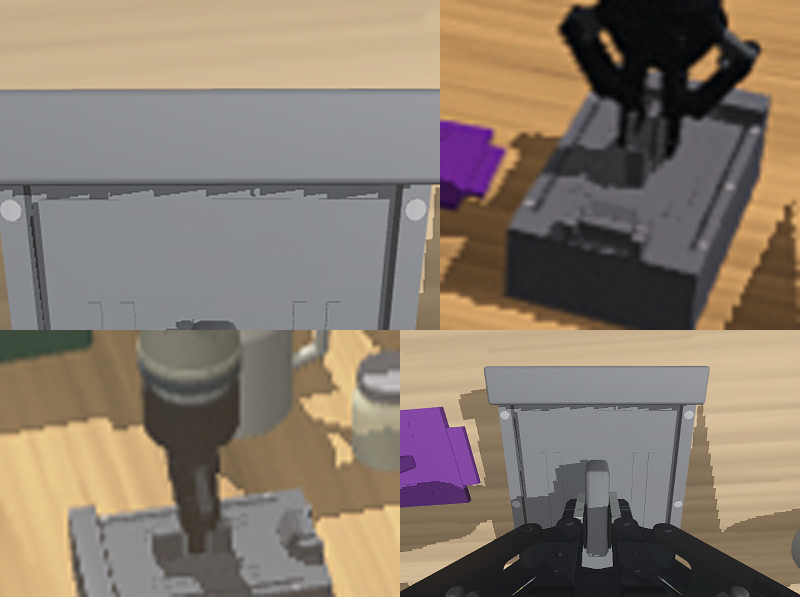

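Both views show the cover almost flat, but 8 N remains, so the catch may not be over it. I'll let go, then press near the catch with shut fingers.

```bash
python3 -m inch '[{"delta_pos":[0,0,0],"delta_rot":[0,0,0]},{"delta_pos":[0,0,0],"delta_rot":[0,0,0]},{"delta_pos":[0,0,0],"delta_rot":[0,0,0]},{"delta_pos":[0,0,0],"delta_rot":[0,0,0]},{"delta_pos":[0,0,10],"delta_rot":[0,0,0]},{"delta_pos":[0,0,25],"delta_rot":[0,0,0]},{"delta_pos":[0,0,45],"delta_rot":[0,0,0]},{"delta_pos":[0,0,50],"delta_rot":[0,0,0]}]' 50 40
python3 -m inch '[{"delta_pos":[20,-1,0],"delta_rot":[0,0,0]},{"delta_pos":[40,-2,0],"delta_rot":[0,0,0]},{"delta_pos":[52,-3,0],"delta_rot":[0,0,0]},{"delta_pos":[52,-3,0],"delta_rot":[0,0,0]},{"delta_pos":[52,-3,0],"delta_rot":[0,0,0]},{"delta_pos":[52,-3,-10],"delta_rot":[0,0,0]},{"delta_pos":[52,-3,-20],"delta_rot":[0,0,0]},{"delta_pos":[52,-3,-20],"delta_rot":[0,0,0]}]' 0
python3 - <<'E'
from t import *
for n in('wrist','scene','side'): grab(n,n+'6')
a,b,c=load('wrist6'),load('scene6'),load('side6')
f=lambda d,x,y,w,h,W,H: cv2.resize(d['frame'][y:y+h,x:x+w,::-1],(W,H),interpolation=cv2.INTER_CUBIC)
im=np.hstack([f(a,160,0,320,240,440,330),f(b,345,215,90,82,360,330)]);im=np.vstack([im,np.hstack([f(c,245,150,100,67,400,267),f(a,0,0,640,480,400,267)])])
cv2.imwrite('pics/c6.png',im)
E
```

```text
time_s: 13.8
position: [0.4899, 0.2122, 0.1146]
eef_rot: [-0.004, 0.033, 0.999, 0.001]
force: [-0.4, -0.0, 0.1]
width: 0.043
grip_force: 0.0
time_s: 14.8
position: [0.5397, 0.2085, 0.0912]
eef_rot: [-0.006, 0.033, 0.999, -0.0]
force: [-0.6, -0.2, 0.2]
width: -0.0003
grip_force: 0.0
```

View pics/c6.png

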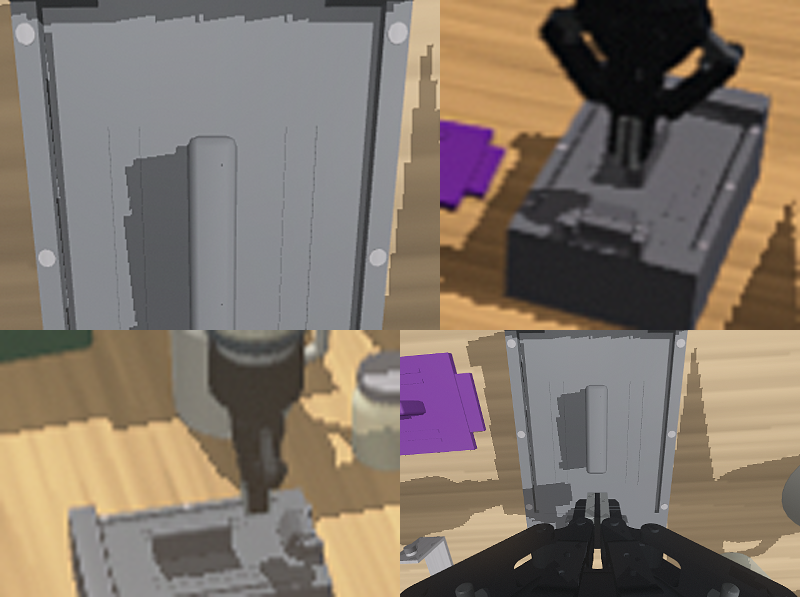

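The cover sits in the bay with the rib aligned and the shut fingers above the plate's catch end. Pressing down.

```bash
python3 -m inch '[{"delta_pos":[0,0,-12],"delta_rot":[0,0,0]},{"delta_pos":[0,0,-20],"delta_rot":[0,0,0]},{"delta_pos":[0,0,-25],"delta_rot":[0,0,0]},{"delta_pos":[0,0,-29],"delta_rot":[0,0,0]},{"delta_pos":[0,0,-32],"delta_rot":[0,0,0]},{"delta_pos":[0,0,-34],"delta_rot":[0,0,0]},{"delta_pos":[0,0,-35],"delta_rot":[0,0,0]},{"delta_pos":[0,0,-35],"delta_rot":[0,0,0]}]'
```

```text
time_s: 15.95
position: [0.5408, 0.2088, 0.0576]
eef_rot: [-0.005, 0.033, 0.999, 0.0]
force: [-0.1, -0.0, 0.3]
width: 0.0001
grip_force: 0.0
```

```bash
python3 -m inch '[{"delta_pos":[0,0,-0.5],"delta_rot":[0,0,0]},{"delta_pos":[0,0,-1],"delta_rot":[0,0,0]},{"delta_pos":[0,0,-1.5],"delta_rot":[0,0,0]},{"delta_pos":[0,0,-2],"delta_rot":[0,0,0]},{"delta_pos":[0,0,-2.5],"delta_rot":[0,0,0]},{"delta_pos":[0,0,-3],"delta_rot":[0,0,0]},{"delta_pos":[0,0,-3],"delta_rot":[0,0,0]},{"delta_pos":[0,0,-3],"delta_rot":[0,0,0]}]'
```

```text
time_s: 16.95
position: [0.5408, 0.2088, 0.056]
eef_rot: [-0.005, 0.033, 0.999, 0.0]
force: [-4.0, -1.9, 16.6]
width: -0.0002
grip_force: 7.8
```

The plate is hard at z 56 with 16.6 N on it, which is the seated height. Retreating to check the catch.

```bash
python3 -m inch '[{"delta_pos":[0,0,15],"delta_rot":[0,0,0]},{"delta_pos":[0,0,40],"delta_rot":[0,0,0]},{"delta_pos":[-10,0,80],"delta_rot":[0,0,0]},{"delta_pos":[-30,0,120],"delta_rot":[0,0,0]},{"delta_pos":[-50,0,160],"delta_rot":[0,0,0]},{"delta_pos":[-60,0,180],"delta_rot":[0,0,0]},{"delta_pos":[-60,0,180],"delta_rot":[0,0,0]},{"delta_pos":[-60,0,180],"delta_rot":[0,0,0]}]'
python3 - <<'E'
from t import *
for n in('wrist','scene','side'): grab(n,n+'7')
a,b,c=load('wrist7'),load('scene7'),load('side7')
f=lambda d,x,y,w,h,W,H: cv2.resize(d['frame'][y:y+h,x:x+w,::-1],(W,H),interpolation=cv2.INTER_CUBIC)
im=np.hstack([f(a,180,0,300,300,440,330),f(b,345,215,90,82,360,330)]);im=np.vstack([im,np.hstack([f(c,245,170,100,67,400,267),f(load('side0'),245,170,100,67,400,267)])])
cv2.imwrite('pics/c7.png',im)
nose=B+RB.apply([.069,0,.0595]);print('nose px wrist/scene/side',[proj(d,nose).round(1) for d in(a,b,c)], 'at 8mm back',[proj(d,nose+RB.apply([.008,0,0])).round(1) for d in(a,b,c)])
E
```

```text
time_s: 17.95
position: [0.4808, 0.2086, 0.234]
eef_rot: [-0.005, 0.033, 0.999, 0.0]
force: [-0.1, -0.3, -0.4]
width: -0.0001
grip_force: 0.0
nose px wrist/scene/side [array([[318.7, 300.3]]), array([[389.2, 269.5]]), array([[315.1, 201.2]])] at 8mm back [array([[318.7, 308. ]]), array([[388.3, 271.2]]), array([[317.4, 200.9]])]
```

View pics/c7.png

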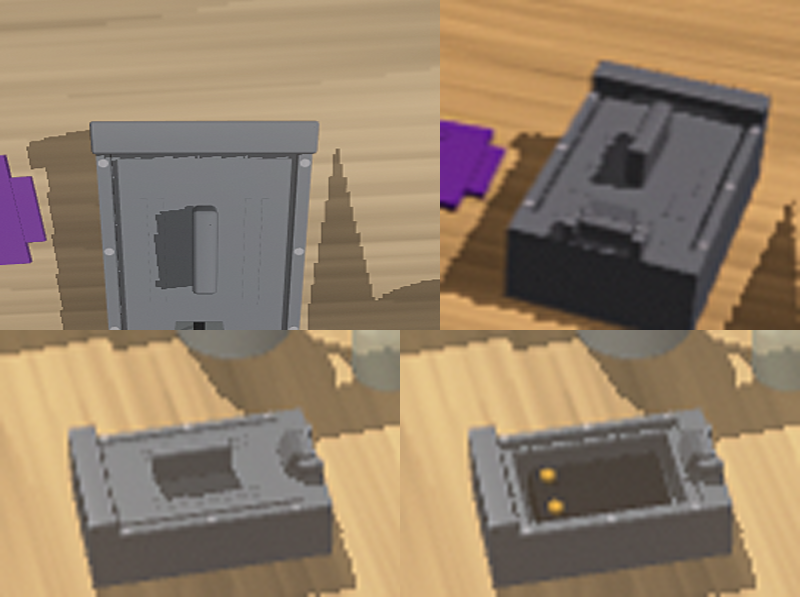

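The cover lies flat in the box. The catch, at (303,460) in the left side crop and (703,460) in the right, stands exactly where it was at the start, so it is forward over the cover. Handing in.

```bash
python3 -c "
from station import workorder; print(workorder.close_job())"
```

```text
the job is handed in; nothing more can be done
None
```

I handed the job in at about 18 s with the grey cover hooked, flat in the box, let go, and the catch back at its starting position over it; the hand-in call returned no verdict, and I did not measure the bystanders afterwards.

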